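# Latch a power module into the test dock

### The arm

A 6-joint arm with a two-finger parallel gripper is mounted at the origin on the work surface. World frame = base frame: x ahead of the robot, y to its left, z up, the work surface at z = 0. Lengths are in mm, angles in rad, forces in N, time in s.
With the tool pointing down it reaches from about 350 to 775 mm from the base axis. Payload 7.3 kg.
Tool frame: the origin (TCP) lies at the very end of the fingers, on their centre line; the grasp point (between the pads) lies bot.grip_point_offset behind it (bot.grip_point_offset is the distance from the TCP to the grasp point, in mm); z points along the fingers, y is the line along which they close (so a half turn about z gives the same grasp; the last joint's range is limited). The gripper opens to 92 mm and grips with 3 to 60 N. Pads are 19 mm wide; open, the fingers measure 130 mm over their backs; the gripper's body (75 mm by 190 mm) begins 47 mm behind the grasp point.
Start: joints at [1.037, 0.342, 1.524, -0, 1.275, -0.146], TCP at [198.518, 486.041, 226.741] pointing down, gripper open.
Joint ranges: [-2.53, 2.53], [-0.77, 2.02], [0.04, 2.7], [-1, 4.14], [0.28, 2.66], [-3.11, 3.11]. Speed limits (rad/s): [2.57, 2.57, 3.14, 3.14, 3.14, 3.14].

### API

Orientations are given as [roll, pitch, yaw] about the fixed x, y, z axes, in that order (R = Rz(yaw) Ry(pitch) Rx(roll)).
In Python, from plant import bot gives the robot as it stands. The module is installed in compiled form; this text tells all that it offers.
- The arm moves only by the tool carry_out, never from a script. Its argument "plan" is a list of rows, each an object of numbers: "tx", "ty", "tz": the shift along the world's x, y, z in mm; "rx", "ry", "rz": the turn, a rotation vector about the world's x, y, z in rad. A call has 1 to 12 rows; each row shifts and turns the commanded pose from where the row before left it; what a row does not reach is not made up. A row lasts 1/10 s, in which the tool goes at most 50 mm and 8.59 degrees, less where a joint would pass 70% of its speed; a pose out of reach is approached as far as the arm can. A call with a gripper value outside its range is refused whole. "gripper" is the closure, from 0 (fully open) to 1 (shut), set as the call begins (left out, the last holds). The fingers move at their own pace and stop on an object; the grip force is fixed at half the most. Time passes only in rows, so rows that do not move let the fingers close. It gives the time, the measured TCP pose, the force, the opening and the grip force at its end, in the units of the state.
- bot.get_obs(): the state, without advancing time (a new reading comes with each control period).
- bot.capture(name): name is "side" or "top" or "wrist"; returns the picture (480x640x3 uint8, red, green, blue); there is no depth.
- bot.camera_model(name): a dict with "camera_matrix" (3x3 intrinsics, pixels), "R" (3x3) and "t" (3): a world point X has camera coordinates R X + t. Camera axes: x right, y down, z forward; pixel columns grow to the right and rows downward; lengths in mm; the calibration is good to about 2 mm. The wrist camera is an equidistant fisheye: a pixel r from the principal point sees the ray r / f radians off the axis. A picture is of the moment at which its call begins: read the wrist's pose just before it. camera_model takes no time and is no camera call; for the wrist camera it gives the pose at the moment of the call.
- bot.close_job(): hands the job in; it is judged then, once.
The state is a dict: "time": time; "joint_positions": joint angles; "dq": joint speeds; "tau": joint torques, N m; "tool_pos": TCP position; "tcp_rot": TCP orientation; "contact_force": force on the tool from outside, world axes, zero at the start; "moment": the same for the moment, N m; "grip_width": finger opening in mm; "finger_force": force on a finger pad.
Only numpy, scipy, OpenCV 4.12 (cv2) and the standard library are available. Lean on these libraries where they do the work, as an engineer would, in place of code of your own. Each camera call takes 0.05 s, during which the arm holds its last target. There are 200 camera calls.

### The job

Take the big white power module (as wide as the short one and as long as the slim one), stand it on the test dock's bed between the guides with its contact end towards the spring contact and its stepped terminal end towards the open entry, and slide it in past the steel pawl until the pawl clicks shut behind it and holds it in. Press it home gently, never ramming it against the end stop, let go of it, and leave the slim and the short module standing where they are.

Things in the scene. Friction and masses are not known exactly. Their poses are not given: they have to be found in the camera images.
- module_center (a point): Centre (half-way up) of the module to dock: white upright case 76 long (x) x 36 wide (y) x 60 mm high, 0.15-0.31 kg, in one of three places among similar modules. x points to the contact end, a plain 60 mm high face with a dark patch. The terminal end (-x) has a shelf 18 mm long, 44 mm high, with three screw heads; its flat face below may be pushed. Grasp across the 36 mm.
- module_front (a point): Middle of the module's contact end: 38 mm ahead (+x) of its centre, 30 mm above its underside.
- slim: Bystander: a similar white module only 22 mm wide (76 x 22 x 60 mm), origin under its centre, x along its length. It must stay standing, within 30 mm of its place.
- short: Bystander: a similar white module only 50 mm long (50 x 36 x 60 mm), origin under its centre, x along its length. It must stay standing, within 30 mm of its place.
- dock: Fixed test dock. x = way in, z up, origin under its channel's centre line at bench level. Aluminium bed x -158 to 138, y -44 to 60 mm, its top 8 mm up (docked module's centre is 38 mm up). Guide strips, tops 20 mm up: 46 mm apart for x -150 to -65, narrowing to 39 mm at x -45 and beyond. Slippery. Do not press the module in with over 20 N.
- set_down (a point): Where to set the module down: on the bed's top, centre line, at dock x = -107 mm, in the wide part of the channel (5 mm free on each side; 1.5 mm in the narrow part). Module centre 30 mm above this point. Axes as the dock's.
- latch_zero (a point): Mark on the bed at dock x = 0. A dark latch unit is clamped u = 0 to 35 mm beyond its nominal place towards +x; u is NOT reported: feel or see it. It carries pawl, bridge and spring contact. Pawl clicks when the module's centre is at x = 38+u; let go, the module springs back to there, held. Unlatched, it creeps back with the pawl still open.
- bridge_zero (a point): On the bed at dock x = 70 mm, nominal face of the spring contact (true: 70+u; 18-42 mm up). It pushes back 2.4 N at touch, 4.8 N at the click, 6.4 N at 10 mm, then bottoms rigidly, 4 mm past the click. Black bridge over x 58+u to 82+u: underside 72, top 78 mm up, 66 mm wide; so the module must slide in from the entry (-x).
- pawl (a joint): Angle (rad) of the sprung steel pawl on the +y side, top 22 mm up, blocking face at dock x = u, ramp from x = -25+u. 0 at rest; about 0.2 while the module's side holds it open; 0 again once clicked behind the terminal end. Sliding past takes 2 to 10 N, with the spring contact up to 12 N before the click. A push of 14 to 18 N is ample.
Mind the look-alikes: they are no part of the job. Leave any blue, brown or red look-alike of the part that bears module_center alone.

How it is judged (in metres and radians):
On the way:
1. the module stands on the dock's bed between the guides, contact end first, and holds the pawl open (y of module_center in the frame of dock between -0.005 and 0.005 m and z of module_center in the frame of dock between 0.034 and 0.042 m and angle between module_center's own z axis and vertical below 0.06 rad and value of joint pawl above 0.1 rad and x of module_front in the frame of dock above 0 m and x of module_center in the frame of dock below 0.036 m), for 0.1 s.
At the end, for the whole second after the job is handed in: The module stands on the dock's bed, contact end foremost, within 5 mm of the centre line and 4 mm of height, straight within 0.06 rad, its centre over 34 mm past the dock's origin; the pawl is back at rest (under 0.04 rad) behind it; it is still and let go (y of module_center in the frame of dock between -0.005 and 0.005 m and z of module_center in the frame of dock between 0.034 and 0.042 m and angle between module_center's own z axis and vertical below 0.06 rad and x of module_center in the frame of dock above 0.034 m and x of module_front in the frame of dock above 0.07 m and angle between the x axis of module_center and the x axis of dock, either way round below 0.06 rad and value of joint pawl below 0.04 rad and linear speed of module below 0.01 m/s and contact force between the fingers and module below 0.05 N); the robot touches nothing.
It fails at once if the module is rammed: its contact forces on the dock (push, sides and weight together) pass 40 N (contact force between module and dock above 40 N).
It fails at once if the slim module is moved over 30 mm or tipped (distance of slim from where it was at the start of the episode above 0.03 m or angle between slim's own z axis and vertical above 0.5 rad).
It fails at once if the short module is moved over 30 mm or tipped (distance of short from where it was at the start of the episode above 0.03 m or angle between short's own z axis and vertical above 0.5 rad).
It also fails if it takes over 64 s, if anything falls off the work surface, if the arm or the gripper's body presses on something with over 40 N, if the wrist force passes 120 N, or if a joint passes its speed limit or range.

## Working session

There is one attempt and no reset: what is moved stays moved. The work goes in short steps, Python scripts to look and compute and a tool call to move; the robot and the scene stay as the last step left them, time stands still between calls to the robot, and variables do not carry over. Pictures are saved under pics/ and viewed, at most 10 in all, crops included, and the job is handed in when it is done.

Besides the shell and the picture viewer there is one more tool, called after "Call:" in YAML: its name, and indented under it one key for each argument. carry_out: Moves the arm, as the interface text tells. Its arguments: {"type":"object","properties":{"plan":{"type":"array"},"gripper":{"type":"number"}},"required":["plan"]}

```bash
mkdir -p pics; python3 - <<'E'
from plant import bot
import cv2,numpy as np
print(bot.get_obs(), bot.grip_point_offset)
for n in("top","side"):
    m=bot.camera_model(n);print(n,m)
    cv2.imwrite(f"pics/{n}0.png",bot.capture(n)[:,:,::-1])
E
```

```text
{'time': 0.0, 'joint_positions': array([ 1.03704277e+00,  3.42742364e-01,  1.52501414e+00, -1.67353840e-05,
        1.27534969e+00, -1.46045045e-01]), 'dq': array([-7.92469064e-05,  1.32830191e-03, -8.46977756e-04, -3.31109314e-04,
        1.89110847e-04,  1.74502268e-03]), 'tau': array([-1.41966043e-04, -4.31243312e+01, -2.44220889e+01,  7.19633955e-02,
        5.57232206e-02, -7.24821189e-05]), 'tool_pos': array([198.2904342 , 485.69022671, 226.03575052]), 'tcp_rot': array([-3.14009290e+00, -2.04427616e-04,  2.75388887e+00]), 'contact_force': array([ 0.16473519, -0.21329033, -0.49937389]), 'moment': array([ 0.00189556, -0.00989069, -0.04362227]), 'finger_force': 0.0, 'grip_width': 91.94212394812625} 18.8
top {'camera_matrix': array([[456.36233463,   0.        , 319.09327316],
       [  0.        , 456.36233463, 250.32525425],
       [  0.        ,   0.        ,   1.        ]]), 'R': array([[-0.01713871, -0.99984772,  0.00328598],
       [-0.98286958,  0.01624434, -0.18358513],
       [ 0.1835038 , -0.0063761 , -0.98299832]]), 't': array([152.88267631, 560.12743695, 899.51381329])}
side {'camera_matrix': array([[508.94870865,   0.        , 317.82957983],
       [  0.        , 508.94870865, 233.79010005],
       [  0.        ,   0.        ,   1.        ]]), 'R': array([[ 0.98346199, -0.18051681,  0.01470327],
       [-0.13336804, -0.776731  , -0.61555009],
       [ 0.12253763,  0.60340918, -0.78796059]]), 't': array([-517.08253512,  221.94064249,  917.59432805])}
```

View pics/top0.png

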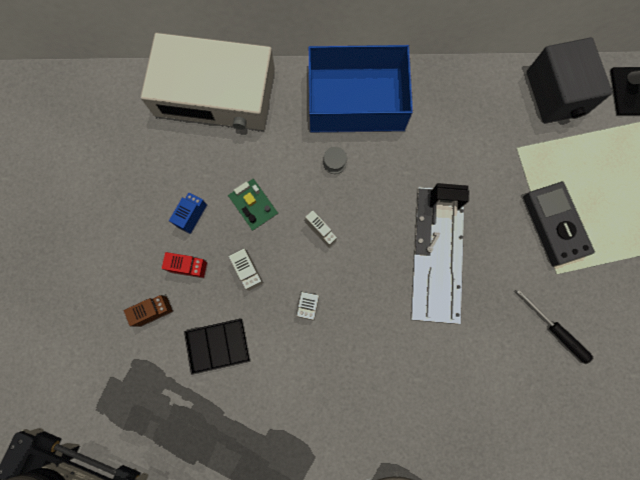

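View pics/side0.png

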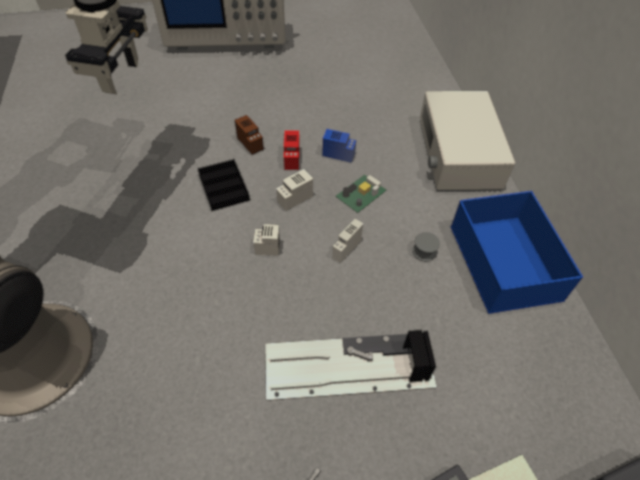

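Three white candidates in the top view: (245,268) is long and wide, (320,228) is slim, and (308,305) is short. The big one should be (245,268). The dock is at about (440,255), with its bridge at the top, towards +x world. I'll measure these and confirm in a crop.

```bash
cat > h.py <<'E'
from plant import bot
import cv2,numpy as np
def ray(n,uv,z,m=None):
    m=m or bot.camera_model(n);K,R,t=m["camera_matrix"],m["R"],m["t"]
    a=(uv[0]-K[0,2])/K[0,0];b=(uv[1]-K[1,2])/K[1,1]
    if n=="wrist":
        r=np.hypot(a,b);s=np.sin(r)/max(r,1e-9);d=np.array([a*s,b*s,np.cos(r)])
    else: d=np.array([a,b,1.])
    o=-R.T@t;d=R.T@d
    return o+d*(z-o[2])/d[2]
def proj(n,X,m=None):
    m=m or bot.camera_model(n);K=m["camera_matrix"];c=m["R"]@X+m["t"]
    if n=="wrist":
        h=np.hypot(c[0],c[1]);s=np.arctan2(h,c[2])/max(h,1e-9);return np.array([K[0,2]+K[0,0]*c[0]*s,K[1,2]+K[1,1]*c[1]*s])
    return np.array([K[0,2]+K[0,0]*c[0]/c[2],K[1,2]+K[1,1]*c[1]/c[2]])
E
python3 - <<'E'
from h import *
im=cv2.imread("pics/top0.png");hsv=cv2.cvtColor(im,cv2.COLOR_BGR2HSV)
w=((hsv[...,2]>165)).astype(np.uint8)
w=cv2.morphologyEx(w,cv2.MORPH_CLOSE,np.ones((5,5)))
cs,_=cv2.findContours(w,0,2)
for c in cs:
    if cv2.contourArea(c)<150: continue
    r=cv2.minAreaRect(c);b=cv2.boxPoints(r)
    print(np.round(r[0]),np.round(r[1]),cv2.contourArea(c))
    z=8 if cv2.contourArea(c)>3000 else 60
    print([list(np.round(ray("top",p,z)[:2])) for p in b])
a=cv2.resize(im[210:330,180:340],None,fx=5,fy=5,interpolation=2)[:600]
b=cv2.resize(im[175:330,400:480],None,fx=3.8,fy=3.8,interpolation=2)
cv2.imwrite("pics/cropA.png",a);cv2.imwrite("pics/cropB.png",b)
E
```

```text
[307. 305.] [16. 24.] 355.5
[[np.float64(428.0), np.float64(191.0)], [np.float64(476.0), np.float64(181.0)], [np.float64(469.0), np.float64(149.0)], [np.float64(421.0), np.float64(159.0)]]
[182. 263.] [37. 16.] 541.0
[[np.float64(530.0), np.float64(466.0)], [np.float64(564.0), np.float64(461.0)], [np.float64(548.0), np.float64(386.0)], [np.float64(515.0), np.float64(391.0)]]
[244. 268.] [36. 17.] 545.0
[[np.float64(553.0), np.float64(330.0)], [np.float64(568.0), np.float64(299.0)], [np.float64(500.0), np.float64(265.0)], [np.float64(486.0), np.float64(295.0)]]
[439. 263.] [ 48. 117.] 4331.5
[[np.float64(415.0), np.float64(-51.0)], [np.float64(672.0), np.float64(-77.0)], [np.float64(665.0), np.float64(-184.0)], [np.float64(409.0), np.float64(-153.0)]]
[591. 199.] [131. 125.] 10356.0
[[np.float64(802.0), np.float64(-312.0)], [np.float64(860.0), np.float64(-600.0)], [np.float64(558.0), np.float64(-615.0)], [np.float64(506.0), np.float64(-342.0)]]
[206.  72.] [121.  66.] 7570.0
[[np.float64(939.0), np.float64(550.0)], [np.float64(1109.0), np.float64(540.0)], [np.float64(1065.0), np.float64(252.0)], [np.float64(897.0), np.float64(270.0)]]
```

View pics/cropA.png

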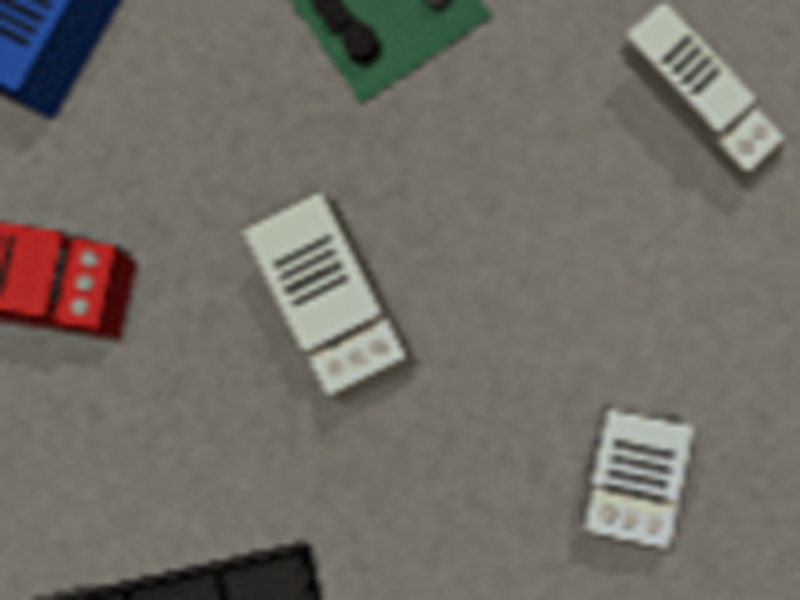

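View pics/cropB.png

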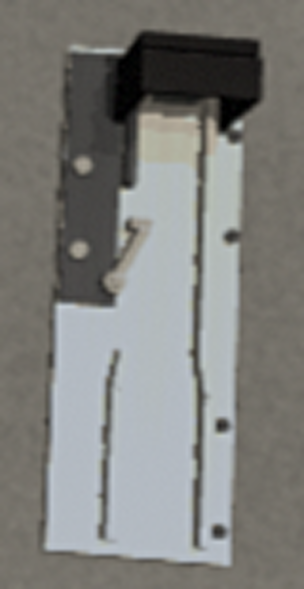

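The crop confirms it. The module at top (245,268) is both wide and long, with three screws at its lower-right end, so its contact end faces up-left. The slim one has two screws and the short one is stubby. In the dock crop the pawl, latch plate and bridge are at the top and the entry is at the bottom.

```bash
python3 - <<'E'
from h import *
P=lambda u,v,z,n="top":ray(n,(u,v),z)[:2]
f=(P(228.6,256.6,60)+P(244.4,248.8,60))/2; r=(P(246.2,289.2,44)+P(261.4,280.8,44))/2
d=f-r;print("module",f,r,(f+r)/2,np.linalg.norm(d),np.arctan2(d[1],d[0]))
c=lambda x,y:(400+x/3.8,175+y/3.8)
LL=P(*c(44,549),8);LR=P(*c(232,566),8);L2=P(*c(68,48),8);R2=P(*c(238,150),8)
print("bed",LL,LR,L2,R2)
for a,b in((LL,L2),(LR,R2)):print(np.arctan2(*(b-a)[::-1]),np.linalg.norm(b-a))
print("entry side",P(265,344,8,"side"),P(268,398,8,"side"),P(435,388,8,"side"))
E
```

```text
module [558.90086697 313.84262763] [493.25841331 279.79177026] [526.07964014 296.81719895] 73.94858085958118 0.4785208564022755
bed [418.22039346 -50.58524377] [ 407.05983418 -154.99736048] [709.9716983  -80.62876603] [ 646.3197413 -176.3001145]
-0.10261478513396793 293.2941136612847
-0.0888018748659745 240.20639142445575
entry side [417.84402832 -51.9430815 ] [ 411.09721357 -152.44499726] [ 698.69731572 -185.7383925 ]
```

Call:
carry_out:
  plan:
    - {"tx": 32, "ty": -19, "tz": -7, "rz": 0.087}
    - {"tx": 32, "ty": -19, "tz": -7, "rz": 0.087}
    - {"tx": 32, "ty": -19, "tz": -7, "rz": 0.087}
    - {"tx": 32, "ty": -19, "tz": -7, "rz": 0.087}
    - {"tx": 32, "ty": -19, "tz": -7, "rz": 0.087}
    - {"tx": 32, "ty": -19, "tz": -7, "rz": 0.087}
    - {"tx": 32, "ty": -19, "tz": -7, "rz": 0.087}
    - {"tx": 32, "ty": -19, "tz": -7, "rz": 0.087}
    - {"tx": 32, "ty": -19, "tz": -7, "rz": 0.087}
    - {"tx": 32, "ty": -19, "tz": -7, "rz": 0.087}
    - {}
    - {}

```text
invalid input at $.plan[0]: expected keys tx, ty, tz, rx, ry, rz
```

```bash
python3 - <<'E'
from h import *
m=bot.camera_model("wrist");o=bot.get_obs();print(o["tool_pos"],o["tcp_rot"],m)
im=bot.capture("wrist");cv2.imwrite("pics/w1.png",im[:,:,::-1])
c,s=np.cos(.478),np.sin(.478)
for x,y,z in((38,18,60),(38,-18,60),(-38,18,44),(-38,-18,44)):print(proj("wrist",np.array([526+c*x-s*y,297+s*x+c*y,z]),m))
E
```

```text
[198.33826128 485.71965438 226.12772146] [-3.14025270e+00 -1.88575955e-04  2.75379247e+00] {'camera_matrix': array([[371.64829954,   0.        , 327.72270413],
       [  0.        , 371.64829954, 237.35638502],
       [  0.        ,   0.        ,   1.        ]]), 'R': array([[ 3.78960777e-01,  9.25412334e-01, -8.61220746e-04],
       [ 8.96634709e-01, -3.66945605e-01,  2.47784425e-01],
       [ 2.28986742e-01, -9.46727785e-02, -9.68814811e-01]]), 't': array([-524.01193583,  -30.95123855,  390.97886969])}
[321.01520621 495.82552649]
[304.93146549 505.8274485 ]
[277.62925743 465.13612302]
[262.64928882 476.15465041]
```

View pics/w1.png

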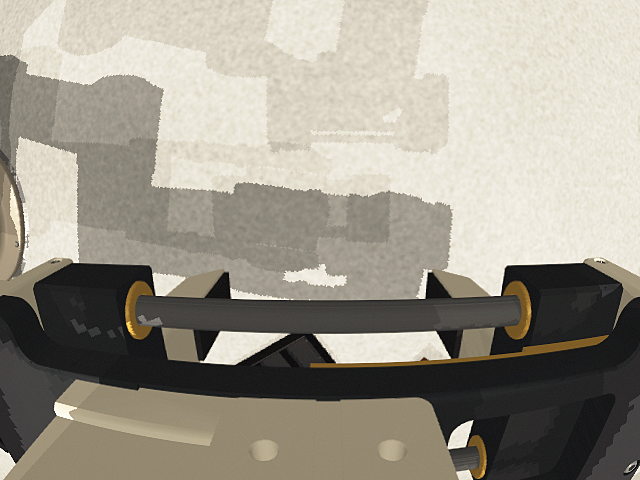

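The image shows only bench and gripper, because the move was refused: every row needs all the keys. Resending.

Call:
carry_out:
  plan:
    - {"tx": 32, "ty": -19, "tz": -8, "rx": 0, "ry": 0, "rz": 0.087}
    - {"tx": 32, "ty": -19, "tz": -8, "rx": 0, "ry": 0, "rz": 0.087}
    - {"tx": 32, "ty": -19, "tz": -8, "rx": 0, "ry": 0, "rz": 0.087}
    - {"tx": 32, "ty": -19, "tz": -8, "rx": 0, "ry": 0, "rz": 0.087}
    - {"tx": 32, "ty": -19, "tz": -8, "rx": 0, "ry": 0, "rz": 0.087}
    - {"tx": 32, "ty": -19, "tz": -8, "rx": 0, "ry": 0, "rz": 0.087}
    - {"tx": 32, "ty": -19, "tz": -8, "rx": 0, "ry": 0, "rz": 0.087}
    - {"tx": 32, "ty": -19, "tz": -8, "rx": 0, "ry": 0, "rz": 0.087}
    - {"tx": 32, "ty": -19, "tz": -8, "rx": 0, "ry": 0, "rz": 0.087}
    - {"tx": 34, "ty": -20, "tz": -8, "rx": 0, "ry": 0, "rz": 0.083}
    - {"tx": 0, "ty": 0, "tz": 0, "rx": 0, "ry": 0, "rz": 0}
    - {"tx": 0, "ty": 0, "tz": 0, "rx": 0, "ry": 0, "rz": 0}

```text
time: 1.35
tool_pos: [520.5, 294.3, 145.9]
tcp_rot: [3.141, -0.002, -2.666]
contact_force: [-1.1, -0.5, -0.0]
grip_width: 91.6
finger_force: 0.0
```

```bash
python3 - <<'E'
from h import *
m=bot.camera_model("wrist");o=bot.get_obs();print(o["tool_pos"],o["tcp_rot"],o["contact_force"],o["time"])
im=bot.capture("wrist");cv2.imwrite("pics/w2.png",im[:,:,::-1])
c,s=np.cos(.478),np.sin(.478)
for x,y,z in((38,18,60),(38,-18,60),(-20,18,60),(-20,-18,60),(-38,18,44),(-38,-18,44)):print(proj("wrist",np.array([526+c*x-s*y,297+s*x+c*y,z]),m))
E
```

```text
[520.54454628 294.34866381 145.87796808] [ 3.14106150e+00 -1.76538578e-03 -2.66599671e+00] [-1.09675109 -0.54788741 -0.01725772] 1.35
[352.86612179 301.53693205]
[303.05543121 301.69811886]
[354.26474129 222.85132912]
[301.1255439 223.0271425]
[352.94948331 193.40147968]
[302.2569561  193.57055988]
```

View pics/w2.png

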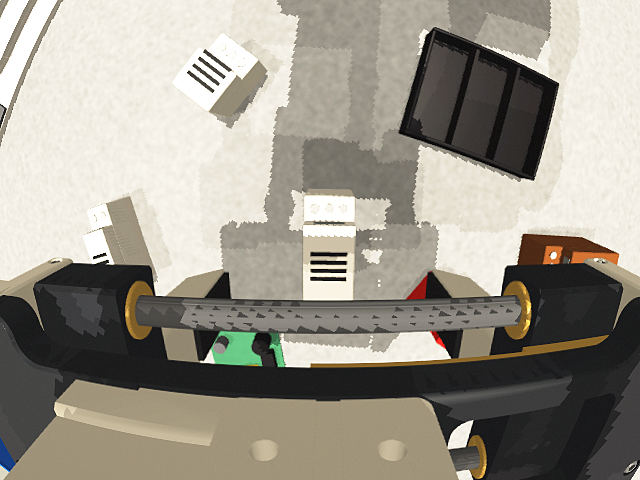

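The module sits at columns 303–355, with its shelf top at row 194 and the step at row 224. That matches the prediction within 1–2 px, so I'll descend and grip.

Call:
carry_out:
  plan:
    - {"tx": 0, "ty": 0, "tz": -31, "rx": 0, "ry": 0, "rz": 0}
    - {"tx": 0, "ty": 0, "tz": -31, "rx": 0, "ry": 0, "rz": 0}
    - {"tx": 0, "ty": 0, "tz": -31, "rx": 0, "ry": 0, "rz": 0}
    - {"tx": 0, "ty": 0, "tz": -31, "rx": 0, "ry": 0, "rz": 0}
    - {"tx": 0, "ty": 0, "tz": 0, "rx": 0, "ry": 0, "rz": 0}
    - {"tx": 0, "ty": 0, "tz": 0, "rx": 0, "ry": 0, "rz": 0}

```text
time: 2.0
tool_pos: [519.9, 295.9, 23.4]
tcp_rot: [3.141, -0.0, -2.662]
contact_force: [-0.2, 0.0, 0.9]
grip_width: 92.0
finger_force: 0.0
```

Call:
carry_out:
  plan:
    - {"tx": 0, "ty": 0, "tz": 0, "rx": 0, "ry": 0, "rz": 0}
    - {"tx": 0, "ty": 0, "tz": 0, "rx": 0, "ry": 0, "rz": 0}
    - {"tx": 0, "ty": 0, "tz": 0, "rx": 0, "ry": 0, "rz": 0}
    - {"tx": 0, "ty": 0, "tz": 0, "rx": 0, "ry": 0, "rz": 0}
    - {"tx": 0, "ty": 0, "tz": 0, "rx": 0, "ry": 0, "rz": 0}
    - {"tx": 0, "ty": 0, "tz": 0, "rx": 0, "ry": 0, "rz": 0}
    - {"tx": 0, "ty": 0, "tz": 0, "rx": 0, "ry": 0, "rz": 0}
    - {"tx": 0, "ty": 0, "tz": 0, "rx": 0, "ry": 0, "rz": 0}
  gripper: 1

```text
time: 2.8
tool_pos: [520.5, 295.0, 22.7]
tcp_rot: [3.141, -0.0, -2.663]
contact_force: [0.1, 0.3, 0.4]
grip_width: 35.4
finger_force: 29.8
```

Call:
carry_out:
  plan:
    - {"tx": 0, "ty": 0, "tz": 25, "rx": 0, "ry": 0, "rz": 0}
    - {"tx": 0, "ty": 0, "tz": 40, "rx": 0, "ry": 0, "rz": 0}
    - {"tx": 0, "ty": 0, "tz": 35, "rx": 0, "ry": 0, "rz": 0}
    - {"tx": 0, "ty": 0, "tz": 0, "rx": 0, "ry": 0, "rz": 0}

```text
time: 3.2
tool_pos: [523.1, 296.1, 127.6]
tcp_rot: [-3.141, 0.009, -2.663]
contact_force: [0.5, 0.7, -3.1]
grip_width: 35.8
finger_force: 29.8
```

Call:
carry_out:
  plan:
    - {"tx": -3, "ty": -20, "tz": 0, "rx": 0, "ry": 0, "rz": -0.052}
    - {"tx": -6, "ty": -37, "tz": 0, "rx": 0, "ry": 0, "rz": -0.052}
    - {"tx": -6, "ty": -39, "tz": 0, "rx": 0, "ry": 0, "rz": -0.052}
    - {"tx": -6, "ty": -39, "tz": 0, "rx": 0, "ry": 0, "rz": -0.052}
    - {"tx": -6, "ty": -39, "tz": 0, "rx": 0, "ry": 0, "rz": -0.052}
    - {"tx": -6, "ty": -39, "tz": 0, "rx": 0, "ry": 0, "rz": -0.052}
    - {"tx": -6, "ty": -39, "tz": 0, "rx": 0, "ry": 0, "rz": -0.052}
    - {"tx": -6, "ty": -39, "tz": 0, "rx": 0, "ry": 0, "rz": -0.052}
    - {"tx": -6, "ty": -39, "tz": 0, "rx": 0, "ry": 0, "rz": -0.052}
    - {"tx": -6, "ty": -39, "tz": 0, "rx": 0, "ry": 0, "rz": -0.052}
    - {"tx": -6, "ty": -41, "tz": 0, "rx": 0, "ry": 0, "rz": -0.054}
    - {"tx": 0, "ty": 0, "tz": 0, "rx": 0, "ry": 0, "rz": 0}

```text
time: 4.4
tool_pos: [456.5, -118.9, 121.6]
tcp_rot: [-3.141, -0.001, 3.04]
contact_force: [-0.3, 0.6, -3.6]
grip_width: 35.8
finger_force: 29.8
```

```bash
python3 - <<'E'
from h import *
import json
m=bot.camera_model("wrist");o=bot.get_obs();print(o["tool_pos"],o["tcp_rot"],o["contact_force"],o["time"],o["grip_width"])
json.dump({k:v.tolist() for k,v in m.items()},open("m3.json","w"))
im=bot.capture("wrist");cv2.imwrite("pics/w3.png",im[:,:,::-1])
cv2.imwrite("pics/s3.png",bot.capture("side")[:,:,::-1])
E
```

```text
[ 456.4672816  -118.92775996  121.64892115] [-3.14078610e+00 -1.35122486e-03  3.03960288e+00] [-0.31253229  0.57395699 -3.59441848] 4.4 35.82990765565715
```

View pics/w3.png

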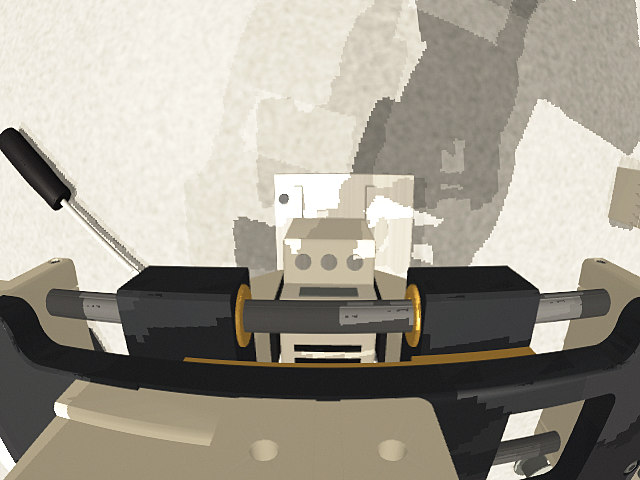

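The wrist view shows the bed's entry edge from (274,174) to (414,175), the guide starts at about columns 302 and 366, row 186, and the held module's shelf at columns 284–375.

```bash
python3 - <<'E'
from h import *
import json
m={k:np.array(v) for k,v in json.load(open("m3.json")).items()}
P=lambda u,v,z:ray("wrist",(u,v),z,m)[:2]
A,B=P(274,174,8),P(414,175,8)
print("bed corners y-44:",A,"y60:",B,np.linalg.norm(A-B),np.arctan2(-(B-A)[0],(B-A)[1]))
for z in (8,20):print(P(302,188,z),P(366,188,z))
zs=121.6-22.5+44
print("shelf rear top",P(284,239,zs),P(375,239,zs))
g=cv2.imread("pics/w3.png")
cv2.imwrite("pics/w3c.png",cv2.resize(g[165:285,260:430],None,fx=4.5,fy=4.5,interpolation=2))
E
```

```text
bed corners y-44: [ 407.56731314 -154.29315823] y60: [418.49514348 -50.55959132] 104.307575847816 -0.1049580523555076
[ 420.3128281  -134.78504268] [425.107364   -87.60217474]
[ 419.00425986 -133.80437875] [423.58851364 -88.69089016]
shelf rear top [ 424.47156204 -133.0066736 ] [428.08229573 -97.97948673]
```

View pics/w3c.png

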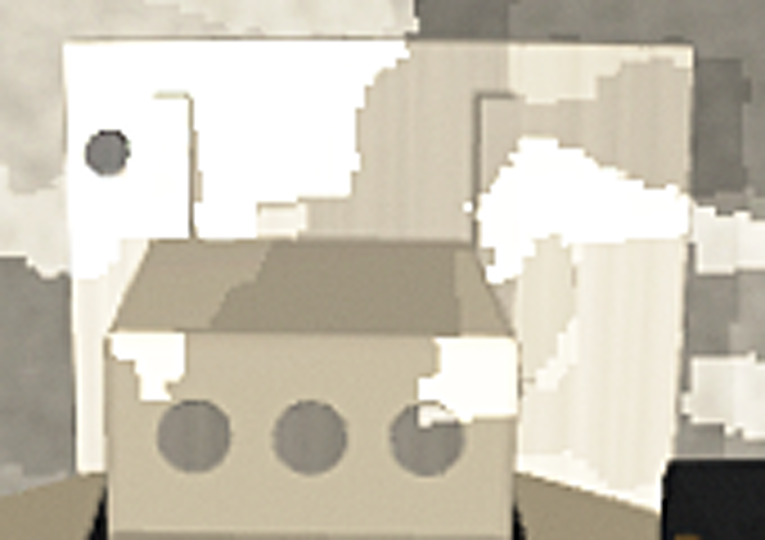

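Call:
carry_out:
  plan:
    - {"tx": -1, "ty": 4, "tz": -20, "rx": 0, "ry": 0, "rz": 0}
    - {"tx": 0, "ty": 0, "tz": -25, "rx": 0, "ry": 0, "rz": 0}
    - {"tx": 0, "ty": 0, "tz": -15, "rx": 0, "ry": 0, "rz": 0}
    - {"tx": 0, "ty": 0, "tz": 0, "rx": 0, "ry": 0, "rz": 0}
    - {"tx": 0, "ty": 0, "tz": 0, "rx": 0, "ry": 0, "rz": 0}
    - {"tx": 0, "ty": 0, "tz": 0, "rx": 0, "ry": 0, "rz": 0}

```text
time: 5.1
tool_pos: [457.1, -110.6, 63.4]
tcp_rot: [-3.141, 0.001, 3.047]
contact_force: [0.1, -0.1, -2.6]
grip_width: 35.6
finger_force: 29.8
```

```bash
python3 - <<'E'
from h import *
o=bot.get_obs();print(o["tool_pos"],o["tcp_rot"],o["contact_force"])
m=bot.camera_model("wrist")
g=bot.capture("wrist")[:,:,::-1]
cv2.imwrite("pics/w4c.png",cv2.resize(g[150:290,250:440],None,fx=4,fy=4,interpolation=2))
import json;json.dump({k:v.tolist() for k,v in m.items()},open("m4.json","w"))
E
```

```text
[ 457.12706187 -110.55709233   63.4450269 ] [-3.14136919e+00  1.23129288e-03  3.04687054e+00] [ 0.11823307 -0.14716299 -2.64227522]
```

View pics/w4c.png

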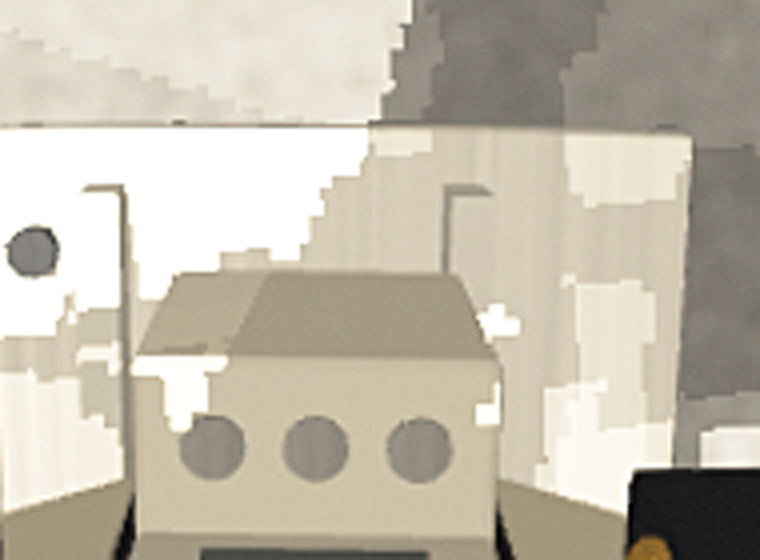

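The crop shows guides at crop columns 122 and 448 and the module shelf at 133–497, so the module sits too far right (+y). The robot had still been settling when I measured.

```bash
python3 - <<'E'
from h import *
import json
m={k:np.array(v) for k,v in json.load(open("m4.json")).items()}
P=lambda u,v,z:ray("wrist",(250+u/4,150+v/4),z,m)[:2]
g1,g2=P(122,190,20),P(446,190,20);B=P(692,135,8)
z=63.4-22.7+44
s1,s2=P(133,355,z),P(497,358,z)
print(g1,g2,(g1+g2)/2,B,s1,s2,(s1+s2)/2)
x=np.array([np.cos(.1),-np.sin(.1)]);y=np.array([-x[1],x[0]])
G=(g1+g2)/2
for p in((s1+s2)/2,np.array([457.13,-110.56])):print((p-G)@x-150,(p-G)@y)
E
```

```text
[ 417.56016704 -133.46098649] [421.90114869 -88.80626924] [ 419.73065786 -111.13362787] [418.55926391 -50.47260126] [ 425.10597534 -125.18082223] [428.76988514 -90.12310846] [ 426.93793024 -107.65196535]
-143.17632023132361 4.183795335384079
-112.84476602641254 4.304466222879653
```

Call:
carry_out:
  plan:
    - {"tx": -1, "ty": -2, "tz": 0, "rx": 0, "ry": 0, "rz": -0.005}
    - {"tx": -1, "ty": -2.2, "tz": -5, "rx": 0, "ry": 0, "rz": 0}
    - {"tx": 0, "ty": 0, "tz": -5, "rx": 0, "ry": 0, "rz": 0}
    - {"tx": 0, "ty": 0, "tz": -5, "rx": 0, "ry": 0, "rz": 0}
    - {"tx": 0, "ty": 0, "tz": 0, "rx": 0, "ry": 0, "rz": 0}
    - {"tx": 0, "ty": 0, "tz": 0, "rx": 0, "ry": 0, "rz": 0}
    - {"tx": 0, "ty": 0, "tz": 0, "rx": 0, "ry": 0, "rz": 0}
    - {"tx": 0, "ty": 0, "tz": 0, "rx": 0, "ry": 0, "rz": 0}

```text
time: 5.95
tool_pos: [454.6, -115.2, 47.9]
tcp_rot: [-3.142, 0.0, 3.041]
contact_force: [-0.3, -0.8, -2.0]
grip_width: 36.1
finger_force: 29.8
```

Call:
carry_out:
  plan:
    - {"tx": 0, "ty": 0, "tz": -5, "rx": 0, "ry": 0, "rz": 0}
    - {"tx": 0, "ty": 0, "tz": -5, "rx": 0, "ry": 0, "rz": 0}
    - {"tx": 0, "ty": 0, "tz": -4, "rx": 0, "ry": 0, "rz": 0}
    - {"tx": 0, "ty": 0, "tz": -1, "rx": 0, "ry": 0, "rz": 0}
    - {"tx": 0, "ty": 0, "tz": 0, "rx": 0, "ry": 0, "rz": 0}
    - {"tx": 0, "ty": 0, "tz": 0, "rx": 0, "ry": 0, "rz": 0}
    - {"tx": 0, "ty": 0, "tz": 0, "rx": 0, "ry": 0, "rz": 0}

```text
time: 6.65
tool_pos: [454.7, -115.2, 32.9]
tcp_rot: [-3.142, 0.0, 3.041]
contact_force: [-0.1, -0.4, -2.0]
grip_width: 36.2
finger_force: 29.8
```

Call:
carry_out:
  plan:
    - {"tx": 0, "ty": 0, "tz": -0.5, "rx": 0, "ry": 0, "rz": 0}
    - {"tx": 0, "ty": 0, "tz": -0.5, "rx": 0, "ry": 0, "rz": 0}
    - {"tx": 0, "ty": 0, "tz": -0.3, "rx": 0, "ry": 0, "rz": 0}
    - {"tx": 0, "ty": 0, "tz": 0, "rx": 0, "ry": 0, "rz": 0}
    - {"tx": 0, "ty": 0, "tz": 0, "rx": 0, "ry": 0, "rz": 0}

```text
time: 7.15
tool_pos: [454.5, -115.2, 31.4]
tcp_rot: [3.142, 0.0, 3.041]
contact_force: [0.8, -0.4, -2.4]
grip_width: 35.6
finger_force: 29.8
```

Call:
carry_out:
  plan:
    - {"tx": 0, "ty": 0, "tz": -0.4, "rx": 0, "ry": 0, "rz": 0}
    - {"tx": 0, "ty": 0, "tz": -0.4, "rx": 0, "ry": 0, "rz": 0}
    - {"tx": 0, "ty": 0, "tz": 0, "rx": 0, "ry": 0, "rz": 0}
    - {"tx": 0, "ty": 0, "tz": 0, "rx": 0, "ry": 0, "rz": 0}

```text
time: 7.55
tool_pos: [454.5, -115.2, 30.7]
tcp_rot: [3.142, 0.0, 3.041]
contact_force: [-0.5, 0.1, -1.2]
grip_width: 36.1
finger_force: 29.8
```

Call:
carry_out:
  plan:
    - {"tx": 0, "ty": 0, "tz": 0, "rx": 0, "ry": 0, "rz": 0}
    - {"tx": 0, "ty": 0, "tz": 0, "rx": 0, "ry": 0, "rz": 0}
    - {"tx": 0, "ty": 0, "tz": 0, "rx": 0, "ry": 0, "rz": 0}
    - {"tx": 0, "ty": 0, "tz": 0, "rx": 0, "ry": 0, "rz": 0}
    - {"tx": 0, "ty": 0, "tz": 5, "rx": 0, "ry": 0, "rz": 0}
    - {"tx": 0, "ty": 0, "tz": 20, "rx": 0, "ry": 0, "rz": 0}
    - {"tx": 0, "ty": 0, "tz": 25, "rx": 0, "ry": 0, "rz": 0}
    - {"tx": 0, "ty": 0, "tz": 20, "rx": 0, "ry": 0, "rz": 0}
    - {"tx": 0, "ty": 0, "tz": 0, "rx": 0, "ry": 0, "rz": 0}
  gripper: 0

```text
time: 8.45
tool_pos: [456.1, -115.8, 103.3]
tcp_rot: [-3.14, 0.005, 3.041]
contact_force: [-0.4, -0.6, 0.0]
grip_width: 91.6
finger_force: 0.0
```

Call:
carry_out:
  plan:
    - {"tx": -20, "ty": 2, "tz": 0, "rx": 0, "ry": 0, "rz": 0}
    - {"tx": -32, "ty": 3, "tz": 0, "rx": 0, "ry": 0, "rz": 0}
    - {"tx": 0, "ty": 0, "tz": 0, "rx": 0, "ry": 0, "rz": 0}
    - {"tx": 0, "ty": 0, "tz": 0, "rx": 0, "ry": 0, "rz": 0}
    - {"tx": 0, "ty": 0, "tz": 0, "rx": 0, "ry": 0, "rz": 0}
    - {"tx": 0, "ty": 0, "tz": 0, "rx": 0, "ry": 0, "rz": 0}
    - {"tx": 0, "ty": 0, "tz": 0, "rx": 0, "ry": 0, "rz": 0}
  gripper: 1

```text
time: 9.15
tool_pos: [403.0, -110.3, 100.5]
tcp_rot: [3.142, 0.0, 3.041]
contact_force: [-1.0, -0.5, -0.6]
grip_width: 40.7
finger_force: 0.0
```

```bash
python3 - <<'E'
from h import *
o=bot.get_obs();print(o["time"],o["tool_pos"],o["tcp_rot"],o["contact_force"],o["grip_width"])
t=bot.capture("top")[:,:,::-1];s=bot.capture("side")[:,:,::-1]
a=cv2.resize(t[170:330,390:490],None,fx=3.7,fy=3.7,interpolation=2)
b=cv2.resize(s[310:410,250:450],None,fx=2,fy=2,interpolation=2)
c=np.zeros((592,790,3),np.uint8);c[:,:370]=a;c[:200,380:780]=b
cv2.imwrite("pics/p5.png",c)
E
```

```text
9.15 [ 403.0359639  -110.25403265  100.51027315] [3.14155369e+00 1.46397152e-04 3.04107137e+00] [-0.95849932 -0.51334377 -0.58061028] 40.70309349242679
```

View pics/p5.png

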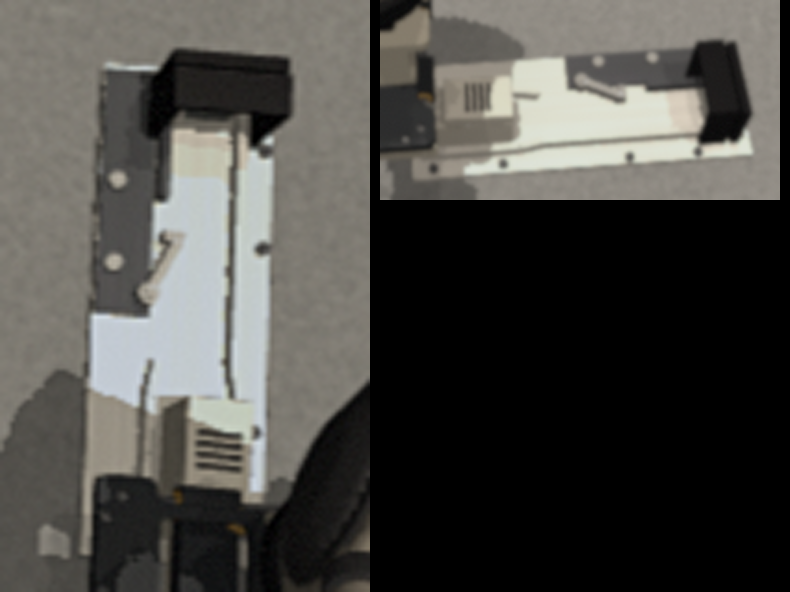

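The module stands upright in the entry channel, between the guides, with its contact end towards the bridge. The pawl tip is at crop (180,236) and the bridge's far top edge at about (232,54). I'll estimate u from those.

```bash
python3 - <<'E'
from h import *
x=np.array([np.cos(.1),-np.sin(.1)]);y=np.array([-x[1],x[0]]);E=np.array([412.2,-110.5])
D=lambda p:(round((p-E)@x-158,1),round((p-E)@y,1))
C=lambda u,v,z:D(ray("top",(390+u/3.7,170+v/3.7),z)[:2])
print("pawl",C(180,236,22),"bridge far",C(175,50,78),C(290,57,78),"near top",C(155,93,78),C(285,97,78))
print("mod front",C(190,397,68),C(252,404,68), "tcp",D(np.array([403,-110.25])))
E
```

```text
pawl (np.float64(29.8), np.float64(12.9)) bridge far (np.float64(123.1), np.float64(33.6)) (np.float64(124.4), np.float64(-31.1)) near top (np.float64(96.9), np.float64(43.9)) (np.float64(100.7), np.float64(-28.9))
mod front (np.float64(-71.5), np.float64(15.9)) (np.float64(-72.5), np.float64(-18.1)) tcp (np.float64(-167.2), np.float64(-0.7))
```

Call:
carry_out:
  plan:
    - {"tx": 0, "ty": 0, "tz": -20, "rx": 0, "ry": 0, "rz": 0}
    - {"tx": 0, "ty": 0, "tz": -30, "rx": 0, "ry": 0, "rz": 0}
    - {"tx": 0, "ty": 0, "tz": -22, "rx": 0, "ry": 0, "rz": 0}
    - {"tx": 0, "ty": 0, "tz": 0, "rx": 0, "ry": 0, "rz": 0}
    - {"tx": 0, "ty": 0, "tz": 0, "rx": 0, "ry": 0, "rz": 0}
    - {"tx": 0, "ty": 0, "tz": 0, "rx": 0, "ry": 0, "rz": 0}
  gripper: 1

```text
time: 9.85
tool_pos: [403.3, -110.5, 29.6]
tcp_rot: [-3.141, 0.002, 3.041]
contact_force: [-0.5, 0.1, -0.6]
grip_width: 0.4
finger_force: 0.0
```

Call:
carry_out:
  plan:
    - {"tx": 3, "ty": -0.3, "tz": 0, "rx": 0, "ry": 0, "rz": 0}
    - {"tx": 2, "ty": -0.2, "tz": 0, "rx": 0, "ry": 0, "rz": 0}
    - {"tx": 2, "ty": -0.2, "tz": 0, "rx": 0, "ry": 0, "rz": 0}
    - {"tx": 2, "ty": -0.2, "tz": 0, "rx": 0, "ry": 0, "rz": 0}
    - {"tx": 2, "ty": -0.2, "tz": 0, "rx": 0, "ry": 0, "rz": 0}
    - {"tx": 2, "ty": -0.2, "tz": 0, "rx": 0, "ry": 0, "rz": 0}
    - {"tx": 2, "ty": -0.2, "tz": 0, "rx": 0, "ry": 0, "rz": 0}
    - {"tx": 3, "ty": -0.3, "tz": 0, "rx": 0, "ry": 0, "rz": 0}
    - {"tx": 3, "ty": -0.3, "tz": 0, "rx": 0, "ry": 0, "rz": 0}
    - {"tx": 3, "ty": -0.3, "tz": 0, "rx": 0, "ry": 0, "rz": 0}
    - {"tx": 3, "ty": -0.3, "tz": 0, "rx": 0, "ry": 0, "rz": 0}
    - {"tx": 3, "ty": -0.3, "tz": 0, "rx": 0, "ry": 0, "rz": 0}

```text
time: 11.05
tool_pos: [432.8, -113.2, 28.6]
tcp_rot: [3.141, -0.0, 3.041]
contact_force: [-0.5, 0.3, -0.7]
grip_width: 0.5
finger_force: 0.4
```

Call:
carry_out:
  plan:
    - {"tx": 3, "ty": -0.3, "tz": 0, "rx": 0, "ry": 0, "rz": 0}
    - {"tx": 3, "ty": -0.3, "tz": 0, "rx": 0, "ry": 0, "rz": 0}
    - {"tx": 3, "ty": -0.3, "tz": 0, "rx": 0, "ry": 0, "rz": 0}
    - {"tx": 3, "ty": -0.3, "tz": 0, "rx": 0, "ry": 0, "rz": 0}
    - {"tx": 3, "ty": -0.3, "tz": 0, "rx": 0, "ry": 0, "rz": 0}
    - {"tx": 3, "ty": -0.3, "tz": 0, "rx": 0, "ry": 0, "rz": 0}
    - {"tx": 3, "ty": -0.3, "tz": 0, "rx": 0, "ry": 0, "rz": 0}
    - {"tx": 3, "ty": -0.3, "tz": 0, "rx": 0, "ry": 0, "rz": 0}
    - {"tx": 3, "ty": -0.3, "tz": 0, "rx": 0, "ry": 0, "rz": 0}
    - {"tx": 3, "ty": -0.3, "tz": 0, "rx": 0, "ry": 0, "rz": 0}

```text
time: 12.05
tool_pos: [462.8, -116.2, 28.6]
tcp_rot: [3.141, 0.0, 3.041]
contact_force: [-0.3, -0.6, -0.6]
grip_width: 0.5
finger_force: 0.4
```

Call:
carry_out:
  plan:
    - {"tx": 3, "ty": -0.3, "tz": 0, "rx": 0, "ry": 0, "rz": 0}
    - {"tx": 3, "ty": -0.3, "tz": 0, "rx": 0, "ry": 0, "rz": 0}
    - {"tx": 3, "ty": -0.3, "tz": 0, "rx": 0, "ry": 0, "rz": 0}
    - {"tx": 2, "ty": -0.2, "tz": 0, "rx": 0, "ry": 0, "rz": 0}
    - {"tx": 2, "ty": -0.2, "tz": 0, "rx": 0, "ry": 0, "rz": 0}
    - {"tx": 2, "ty": -0.2, "tz": 0, "rx": 0, "ry": 0, "rz": 0}
    - {"tx": 2, "ty": -0.2, "tz": 0, "rx": 0, "ry": 0, "rz": 0}
    - {"tx": 2, "ty": -0.2, "tz": 0, "rx": 0, "ry": 0, "rz": 0}

```text
time: 12.85
tool_pos: [481.6, -118.1, 28.7]
tcp_rot: [3.142, -0.0, 3.041]
contact_force: [-1.4, -0.2, 0.7]
grip_width: 0.8
finger_force: 0.6
```

```bash
cat > vent.py <<'E'
from h import *
x=np.array([np.cos(.1),-np.sin(.1)]);y=np.array([-x[1],x[0]]);E=np.array([412.2,-110.5])
o=bot.get_obs();p=o["tool_pos"][:2];print("t",o["time"],"tcp",(p-E)@x-158,(p-E)@y,"F",o["contact_force"])
g=cv2.cvtColor(bot.capture("top"),cv2.COLOR_RGB2GRAY).astype(float)
# brightness profile along the channel at z=68, every 3 mm
prof=[]
xs=np.arange(-110,90,3)
for X in xs:
    v=[]
    for Y in (-6,0,6):
        q=E+(X+158)*x+Y*y;u,w=proj("top",np.array([q[0],q[1],68.]));v.append(cv2.getRectSubPix(g.astype(np.float32),(1,1),(u,w))[0,0])
    prof.append(int(np.mean(v)))
print(list(zip(xs.tolist(),prof)))
E
python3 vent.py
```

```text
t 12.85 tcp -88.14755324258554 -0.5934545380898308 F [-1.35844921 -0.23258789  0.71143014]
[(-110, 25), (-107, 23), (-104, 35), (-101, 36), (-98, 36), (-95, 23), (-92, 13), (-89, 10), (-86, 13), (-83, 11), (-80, 11), (-77, 11), (-74, 11), (-71, 14), (-68, 18), (-65, 20), (-62, 19), (-59, 15), (-56, 16), (-53, 17), (-50, 20), (-47, 20), (-44, 45), (-41, 74), (-38, 62), (-35, 79), (-32, 55), (-29, 76), (-26, 59), (-23, 93), (-20, 65), (-17, 151), (-14, 184), (-11, 205), (-8, 205), (-5, 206), (-2, 187), (1, 175), (4, 182), (7, 190), (10, 190), (13, 188), (16, 190), (19, 191), (22, 191), (25, 190), (28, 187), (31, 183), (34, 185), (37, 186), (40, 186), (43, 190), (46, 187), (49, 183), (52, 182), (55, 178), (58, 177), (61, 173), (64, 179), (67, 180), (70, 178), (73, 173), (76, 162), (79, 168), (82, 121), (85, 95), (88, 79)]
```

Call:
carry_out:
  plan:
    - {"tx": 2, "ty": -0.2, "tz": 0, "rx": 0, "ry": 0, "rz": 0}
    - {"tx": 2, "ty": -0.2, "tz": 0, "rx": 0, "ry": 0, "rz": 0}
    - {"tx": 2, "ty": -0.2, "tz": 0, "rx": 0, "ry": 0, "rz": 0}
    - {"tx": 2, "ty": -0.2, "tz": 0, "rx": 0, "ry": 0, "rz": 0}
    - {"tx": 2, "ty": -0.2, "tz": 0, "rx": 0, "ry": 0, "rz": 0}
    - {"tx": 2, "ty": -0.2, "tz": 0, "rx": 0, "ry": 0, "rz": 0}
    - {"tx": 2, "ty": -0.2, "tz": 0, "rx": 0, "ry": 0, "rz": 0}
    - {"tx": 2, "ty": -0.2, "tz": 0, "rx": 0, "ry": 0, "rz": 0}

```text
time: 13.7
tool_pos: [497.3, -119.7, 28.6]
tcp_rot: [3.141, -0.001, 3.041]
contact_force: [-4.0, -0.4, 2.1]
grip_width: 0.5
finger_force: 1.6
```

Call:
carry_out:
  plan:
    - {"tx": 2, "ty": -0.2, "tz": 0, "rx": 0, "ry": 0, "rz": 0}
    - {"tx": 2, "ty": -0.2, "tz": 0, "rx": 0, "ry": 0, "rz": 0}
    - {"tx": 2, "ty": -0.2, "tz": 0, "rx": 0, "ry": 0, "rz": 0}
    - {"tx": 2, "ty": -0.2, "tz": 0, "rx": 0, "ry": 0, "rz": 0}
    - {"tx": 2, "ty": -0.2, "tz": 0, "rx": 0, "ry": 0, "rz": 0}
    - {"tx": 2, "ty": -0.2, "tz": 0, "rx": 0, "ry": 0, "rz": 0}
    - {"tx": 2, "ty": -0.2, "tz": 0, "rx": 0, "ry": 0, "rz": 0}
    - {"tx": 2, "ty": -0.2, "tz": 0, "rx": 0, "ry": 0, "rz": 0}

```text
time: 14.5
tool_pos: [512.4, -121.2, 28.6]
tcp_rot: [3.141, -0.003, 3.041]
contact_force: [-8.9, -2.0, 6.5]
grip_width: 0.3
finger_force: 4.4
```

Call:
carry_out:
  plan:
    - {"tx": 2, "ty": -0.2, "tz": 0, "rx": 0, "ry": 0, "rz": 0}
    - {"tx": 2, "ty": -0.2, "tz": 0, "rx": 0, "ry": 0, "rz": 0}
    - {"tx": 2, "ty": -0.2, "tz": 0, "rx": 0, "ry": 0, "rz": 0}
    - {"tx": 2, "ty": -0.2, "tz": 0, "rx": 0, "ry": 0, "rz": 0}
    - {"tx": 2, "ty": -0.2, "tz": 0, "rx": 0, "ry": 0, "rz": 0}
    - {"tx": 2, "ty": -0.2, "tz": 0, "rx": 0, "ry": 0, "rz": 0}
    - {"tx": 2, "ty": -0.2, "tz": 0, "rx": 0, "ry": 0, "rz": 0}
    - {"tx": 2, "ty": -0.2, "tz": 0, "rx": 0, "ry": 0, "rz": 0}

```text
time: 15.3
tool_pos: [529.7, -122.9, 28.6]
tcp_rot: [3.142, 0.0, 3.041]
contact_force: [-4.5, -1.8, 1.9]
grip_width: 0.3
finger_force: 2.0
```

Call:
carry_out:
  plan:
    - {"tx": 2, "ty": -0.2, "tz": 0, "rx": 0, "ry": 0, "rz": 0}
    - {"tx": 2, "ty": -0.2, "tz": 0, "rx": 0, "ry": 0, "rz": 0}
    - {"tx": 2, "ty": -0.2, "tz": 0, "rx": 0, "ry": 0, "rz": 0}
    - {"tx": 2, "ty": -0.2, "tz": 0, "rx": 0, "ry": 0, "rz": 0}
    - {"tx": 2, "ty": -0.2, "tz": 0, "rx": 0, "ry": 0, "rz": 0}
    - {"tx": 2, "ty": -0.2, "tz": 0, "rx": 0, "ry": 0, "rz": 0}
    - {"tx": 2, "ty": -0.2, "tz": 0, "rx": 0, "ry": 0, "rz": 0}
    - {"tx": 2, "ty": -0.2, "tz": 0, "rx": 0, "ry": 0, "rz": 0}

```text
time: 16.1
tool_pos: [545.6, -124.4, 28.6]
tcp_rot: [3.141, -0.0, 3.041]
contact_force: [-3.3, -2.0, 0.3]
grip_width: 0.7
finger_force: 1.8
```

Call:
carry_out:
  plan:
    - {"tx": 2, "ty": -0.2, "tz": 0, "rx": 0, "ry": 0, "rz": 0}
    - {"tx": 2, "ty": -0.2, "tz": 0, "rx": 0, "ry": 0, "rz": 0}
    - {"tx": 2, "ty": -0.2, "tz": 0, "rx": 0, "ry": 0, "rz": 0}
    - {"tx": 2, "ty": -0.2, "tz": 0, "rx": 0, "ry": 0, "rz": 0}
    - {"tx": 2, "ty": -0.2, "tz": 0, "rx": 0, "ry": 0, "rz": 0}
    - {"tx": 2, "ty": -0.2, "tz": 0, "rx": 0, "ry": 0, "rz": 0}
    - {"tx": 2, "ty": -0.2, "tz": 0, "rx": 0, "ry": 0, "rz": 0}
    - {"tx": 2, "ty": -0.2, "tz": 0, "rx": 0, "ry": 0, "rz": 0}

```text
time: 16.9
tool_pos: [561.7, -126.1, 28.7]
tcp_rot: [3.142, 0.0, 3.041]
contact_force: [-3.5, -1.3, 0.8]
grip_width: 0.5
finger_force: 1.7
```

```bash
python3 vent.py
```

```text
t 16.9 tcp -7.688293254961565 -0.5901783984009281 F [-3.47116724 -1.33594552  0.78206422]
[(-110, 174), (-107, 170), (-104, 164), (-101, 165), (-98, 170), (-95, 170), (-92, 166), (-89, 165), (-86, 164), (-83, 163), (-80, 162), (-77, 161), (-74, 160), (-71, 159), (-68, 157), (-65, 153), (-62, 148), (-59, 155), (-56, 170), (-53, 173), (-50, 163), (-47, 177), (-44, 151), (-41, 99), (-38, 70), (-35, 20), (-32, 36), (-29, 41), (-26, 26), (-23, 16), (-20, 25), (-17, 40), (-14, 35), (-11, 34), (-8, 29), (-5, 17), (-2, 21), (1, 21), (4, 14), (7, 13), (10, 11), (13, 10), (16, 9), (19, 10), (22, 13), (25, 12), (28, 12), (31, 15), (34, 16), (37, 20), (40, 23), (43, 66), (46, 61), (49, 81), (52, 74), (55, 83), (58, 76), (61, 70), (64, 130), (67, 161), (70, 163), (73, 162), (76, 157), (79, 145), (82, 94), (85, 77), (88, 63)]
```

Call:
carry_out:
  plan:
    - {"tx": 2, "ty": -0.2, "tz": 0, "rx": 0, "ry": 0, "rz": 0}
    - {"tx": 2, "ty": -0.2, "tz": 0, "rx": 0, "ry": 0, "rz": 0}
    - {"tx": 2, "ty": -0.2, "tz": 0, "rx": 0, "ry": 0, "rz": 0}
    - {"tx": 2, "ty": -0.2, "tz": 0, "rx": 0, "ry": 0, "rz": 0}
    - {"tx": 2, "ty": -0.2, "tz": 0, "rx": 0, "ry": 0, "rz": 0}
    - {"tx": 2, "ty": -0.2, "tz": 0, "rx": 0, "ry": 0, "rz": 0}

```text
time: 17.55
tool_pos: [573.6, -127.2, 28.6]
tcp_rot: [3.141, -0.0, 3.041]
contact_force: [-4.2, -1.6, 1.7]
grip_width: 0.2
finger_force: 1.9
```

Call:
carry_out:
  plan:
    - {"tx": 1, "ty": -0.1, "tz": 0, "rx": 0, "ry": 0, "rz": 0}
    - {"tx": 1, "ty": -0.1, "tz": 0, "rx": 0, "ry": 0, "rz": 0}
    - {"tx": 1, "ty": -0.1, "tz": 0, "rx": 0, "ry": 0, "rz": 0}
    - {"tx": 1, "ty": -0.1, "tz": 0, "rx": 0, "ry": 0, "rz": 0}

```text
time: 17.95
tool_pos: [577.5, -127.6, 28.6]
tcp_rot: [3.141, -0.0, 3.041]
contact_force: [-3.9, -2.1, 2.3]
grip_width: 0.3
finger_force: 1.9
```

Call:
carry_out:
  plan:
    - {"tx": 1, "ty": -0.1, "tz": 0, "rx": 0, "ry": 0, "rz": 0}
    - {"tx": 1, "ty": -0.1, "tz": 0, "rx": 0, "ry": 0, "rz": 0}
    - {"tx": 1, "ty": -0.1, "tz": 0, "rx": 0, "ry": 0, "rz": 0}
    - {"tx": 1, "ty": -0.1, "tz": 0, "rx": 0, "ry": 0, "rz": 0}

```text
time: 18.35
tool_pos: [581.6, -128.0, 28.6]
tcp_rot: [3.141, -0.0, 3.041]
contact_force: [-4.1, -1.3, 0.9]
grip_width: 0.4
finger_force: 2.0
```

Call:
carry_out:
  plan:
    - {"tx": 1, "ty": -0.1, "tz": 0, "rx": 0, "ry": 0, "rz": 0}
    - {"tx": 1, "ty": -0.1, "tz": 0, "rx": 0, "ry": 0, "rz": 0}
    - {"tx": 1, "ty": -0.1, "tz": 0, "rx": 0, "ry": 0, "rz": 0}

```text
time: 18.65
tool_pos: [584.6, -128.3, 28.6]
tcp_rot: [3.141, -0.0, 3.041]
contact_force: [-3.2, -1.3, 0.3]
grip_width: 0.4
finger_force: 2.0
```

Call:
carry_out:
  plan:
    - {"tx": 1, "ty": -0.1, "tz": 0, "rx": 0, "ry": 0, "rz": 0}
    - {"tx": 1, "ty": -0.1, "tz": 0, "rx": 0, "ry": 0, "rz": 0}

```text
time: 18.85
tool_pos: [585.9, -128.5, 28.6]
tcp_rot: [3.141, -0.002, 3.041]
contact_force: [-7.4, -0.1, 3.5]
grip_width: 0.3
finger_force: 3.7
```

Call:
carry_out:
  plan:
    - {"tx": 1, "ty": -0.1, "tz": 0, "rx": 0, "ry": 0, "rz": 0}
    - {"tx": 1, "ty": -0.1, "tz": 0, "rx": 0, "ry": 0, "rz": 0}

```text
time: 19.05
tool_pos: [587.5, -128.6, 28.6]
tcp_rot: [3.141, -0.002, 3.041]
contact_force: [-7.2, -0.8, 4.1]
grip_width: 0.1
finger_force: 4.1
```

Call:
carry_out:
  plan:
    - {"tx": 1, "ty": -0.1, "tz": 0, "rx": 0, "ry": 0, "rz": 0}
    - {"tx": 1, "ty": -0.1, "tz": 0, "rx": 0, "ry": 0, "rz": 0}

```text
time: 19.25
tool_pos: [589.4, -128.8, 28.6]
tcp_rot: [3.141, -0.003, 3.041]
contact_force: [-8.9, -1.4, 3.6]
grip_width: 0.8
finger_force: 4.1
```

Call:
carry_out:
  plan:
    - {"tx": 1, "ty": -0.1, "tz": 0, "rx": 0, "ry": 0, "rz": 0}
    - {"tx": 0.5, "ty": -0.1, "tz": 0, "rx": 0, "ry": 0, "rz": 0}

```text
time: 19.45
tool_pos: [590.8, -129.0, 28.6]
tcp_rot: [3.141, -0.003, 3.041]
contact_force: [-9.9, 0.1, 5.2]
grip_width: 0.6
finger_force: 4.5
```

Call:
carry_out:
  plan:
    - {"tx": 0.5, "ty": 0, "tz": 0, "rx": 0, "ry": 0, "rz": 0}
    - {"tx": 0.5, "ty": -0.1, "tz": 0, "rx": 0, "ry": 0, "rz": 0}

```text
time: 19.65
tool_pos: [591.7, -129.1, 28.6]
tcp_rot: [3.141, -0.003, 3.041]
contact_force: [-9.2, -0.9, 4.9]
grip_width: -0.1
finger_force: 4.7
```

Call:
carry_out:
  plan:
    - {"tx": 0.5, "ty": -0.1, "tz": 0, "rx": 0, "ry": 0, "rz": 0}
    - {"tx": 0.5, "ty": 0, "tz": 0, "rx": 0, "ry": 0, "rz": 0}

```text
time: 19.85
tool_pos: [592.5, -129.2, 28.6]
tcp_rot: [3.141, -0.003, 3.041]
contact_force: [-9.5, -0.8, 4.9]
grip_width: 0.1
finger_force: 4.8
```

Call:
carry_out:
  plan:
    - {"tx": 0.5, "ty": -0.1, "tz": 0, "rx": 0, "ry": 0, "rz": 0}
    - {"tx": 0.5, "ty": 0, "tz": 0, "rx": 0, "ry": 0, "rz": 0}

```text
time: 20.05
tool_pos: [593.4, -129.2, 28.6]
tcp_rot: [3.141, -0.004, 3.041]
contact_force: [-10.0, -1.1, 5.6]
grip_width: 0.5
finger_force: 5.0
```

Call:
carry_out:
  plan:
    - {"tx": 0.5, "ty": -0.1, "tz": 0, "rx": 0, "ry": 0, "rz": 0}
    - {"tx": 0, "ty": 0, "tz": 0, "rx": 0, "ry": 0, "rz": 0}

```text
time: 20.25
tool_pos: [594.4, -129.2, 28.6]
tcp_rot: [3.141, -0.003, 3.041]
contact_force: [-9.1, -0.3, 4.9]
grip_width: 0.5
finger_force: 4.2
```

Call:
carry_out:
  plan:
    - {"tx": 0.5, "ty": 0, "tz": 0, "rx": 0, "ry": 0, "rz": 0}
    - {"tx": 0, "ty": 0, "tz": 0, "rx": 0, "ry": 0, "rz": 0}

```text
time: 20.45
tool_pos: [594.8, -129.2, 28.6]
tcp_rot: [3.141, -0.003, 3.041]
contact_force: [-7.4, 1.0, 3.9]
grip_width: 0.2
finger_force: 4.2
```

Call:
carry_out:
  plan:
    - {"tx": 0.5, "ty": 0, "tz": 0, "rx": 0, "ry": 0, "rz": 0}
    - {"tx": 0.5, "ty": -0.1, "tz": 0, "rx": 0, "ry": 0, "rz": 0}
    - {"tx": 0, "ty": 0, "tz": 0, "rx": 0, "ry": 0, "rz": 0}

```text
time: 20.75
tool_pos: [595.5, -129.3, 28.6]
tcp_rot: [3.141, -0.003, 3.041]
contact_force: [-9.4, 0.7, 4.6]
grip_width: 0.4
finger_force: 4.8
```

Call:
carry_out:
  plan:
    - {"tx": 0.5, "ty": 0, "tz": 0, "rx": 0, "ry": 0, "rz": 0}
    - {"tx": 0, "ty": 0, "tz": 0, "rx": 0, "ry": 0, "rz": 0}
    - {"tx": 0, "ty": 0, "tz": 0, "rx": 0, "ry": 0, "rz": 0}

```text
time: 21.05
tool_pos: [595.5, -129.3, 28.6]
tcp_rot: [3.141, -0.005, 3.041]
contact_force: [-11.4, -0.6, 5.8]
grip_width: 0.6
finger_force: 5.7
```

```bash
python3 - <<'E'
from h import *
import time
x=np.array([np.cos(.1),-np.sin(.1)]);y=np.array([-x[1],x[0]]);E=np.array([412.2,-110.5])
g=cv2.cvtColor(bot.capture("side"),cv2.COLOR_RGB2GRAY).astype(np.float32)
cv2.imwrite("pics/s6.png",g);cv2.imwrite("pics/t6.png",bot.capture("top")[:,:,::-1])
for n,z in(("side",22),("top",22)):
    g=cv2.cvtColor(cv2.imread(f"pics/{n[0]}6.png"),cv2.COLOR_BGR2GRAY).astype(np.float32)
    print(n)
    for Y in range(40,-24,-4):
        print(Y,[int(cv2.getRectSubPix(g,(1,1),tuple(map(float,proj(n,np.array([*(E+(X+158)*x+Y*y),z])))))[0,0]) for X in range(-32,52,4)])
E
```

```text
side
40 [130, 130, 130, 110, 60, 50, 51, 69, 54, 30, 29, 65, 159, 190, 185, 168, 138, 122, 119, 120, 123]
36 [128, 129, 129, 112, 58, 51, 78, 104, 70, 25, 24, 59, 158, 208, 213, 212, 197, 156, 136, 133, 134]
32 [116, 117, 118, 108, 56, 60, 112, 135, 90, 30, 24, 55, 142, 200, 207, 208, 207, 191, 162, 136, 132]
28 [112, 112, 112, 99, 55, 69, 122, 134, 90, 29, 23, 47, 104, 138, 148, 148, 146, 143, 140, 121, 116]
24 [112, 112, 111, 96, 58, 68, 103, 110, 68, 26, 24, 29, 61, 95, 105, 102, 111, 114, 114, 109, 107]
20 [112, 111, 111, 105, 95, 98, 114, 124, 80, 34, 30, 28, 31, 80, 94, 93, 110, 113, 113, 112, 109]
16 [115, 115, 113, 111, 114, 148, 183, 187, 116, 41, 39, 33, 30, 76, 93, 100, 113, 113, 113, 112, 107]
12 [128, 127, 124, 115, 116, 147, 182, 189, 126, 45, 60, 79, 46, 77, 96, 107, 113, 114, 113, 112, 110]
8 [129, 129, 129, 125, 115, 114, 125, 152, 123, 70, 90, 94, 54, 89, 118, 113, 113, 114, 114, 113, 112]
4 [129, 129, 129, 128, 115, 111, 110, 117, 104, 76, 76, 63, 43, 104, 129, 114, 113, 113, 113, 113, 112]
0 [128, 129, 129, 126, 114, 111, 110, 111, 108, 103, 82, 65, 47, 78, 100, 9
[... 1430 characters left out ...]
39, 34, 18, 16, 15]
0 [203, 200, 183, 109, 95, 96, 96, 97, 98, 100, 61, 18, 37, 37, 37, 14, 36, 20, 18, 16, 16]
-4 [200, 201, 203, 182, 139, 118, 139, 137, 97, 101, 64, 17, 36, 37, 29, 15, 28, 17, 16, 17, 17]
-8 [202, 202, 199, 192, 192, 186, 192, 190, 114, 101, 69, 18, 36, 37, 17, 14, 24, 16, 13, 15, 13]
-12 [196, 195, 186, 180, 178, 176, 175, 173, 101, 99, 65, 18, 36, 39, 20, 11, 18, 19, 15, 16, 19]
-16 [80, 76, 72, 70, 71, 72, 73, 75, 78, 81, 52, 15, 39, 36, 18, 22, 55, 53, 44, 20, 20]
-20 [42, 41, 43, 42, 41, 43, 43, 45, 57, 58, 45, 25, 38, 29, 14, 23, 70, 67, 68, 46, 21][ WARN:0@1.369] global loadsave.cpp:1063 imwrite_ Unsupported depth image for selected encoder is fallbacked to CV_8U.
```

Call:
carry_out:
  plan:
    - {"tx": -1, "ty": 0.1, "tz": 0, "rx": 0, "ry": 0, "rz": 0}
    - {"tx": -1, "ty": 0.1, "tz": 0, "rx": 0, "ry": 0, "rz": 0}
    - {"tx": -1, "ty": 0.1, "tz": 0, "rx": 0, "ry": 0, "rz": 0}
    - {"tx": 0, "ty": 0, "tz": 0, "rx": 0, "ry": 0, "rz": 0}

```text
time: 21.55
tool_pos: [594.2, -129.2, 28.6]
tcp_rot: [3.141, -0.001, 3.041]
contact_force: [-6.2, 0.0, 1.4]
grip_width: 0.4
finger_force: 2.8
```

Call:
carry_out:
  plan:
    - {"tx": -1, "ty": 0.1, "tz": 0, "rx": 0, "ry": 0, "rz": 0}
    - {"tx": -1, "ty": 0.1, "tz": 0, "rx": 0, "ry": 0, "rz": 0}
    - {"tx": 0, "ty": 0, "tz": 0, "rx": 0, "ry": 0, "rz": 0}

```text
time: 21.85
tool_pos: [592.4, -129.0, 28.6]
tcp_rot: [3.141, -0.0, 3.041]
contact_force: [-4.4, 0.1, 0.2]
grip_width: 0.3
finger_force: 2.3
```

Call:
carry_out:
  plan:
    - {"tx": -1, "ty": 0.1, "tz": 0, "rx": 0, "ry": 0, "rz": 0}
    - {"tx": -1, "ty": 0.1, "tz": 0, "rx": 0, "ry": 0, "rz": 0}
    - {"tx": 0, "ty": 0, "tz": 0, "rx": 0, "ry": 0, "rz": 0}

```text
time: 22.15
tool_pos: [591.4, -129.2, 29.0]
tcp_rot: [-3.141, 0.002, 3.041]
contact_force: [-0.5, 0.0, 0.2]
grip_width: 0.6
finger_force: 0.1
```

Call:
carry_out:
  plan:
    - {"tx": -1, "ty": 0.1, "tz": 0, "rx": 0, "ry": 0, "rz": 0}
    - {"tx": -1, "ty": 0.1, "tz": 0, "rx": 0, "ry": 0, "rz": 0}
    - {"tx": 0, "ty": 0, "tz": 0, "rx": 0, "ry": 0, "rz": 0}

```text
time: 22.45
tool_pos: [588.7, -128.8, 28.8]
tcp_rot: [-3.142, 0.001, 3.041]
contact_force: [0.4, 0.0, 0.2]
grip_width: 0.1
finger_force: 0.0
```

The force fell abruptly to zero at about 591.5 instead of following the spring back, so the module is latched. I'll retreat and check the pawl and module position.

Call:
carry_out:
  plan:
    - {"tx": -10, "ty": 1, "tz": 0, "rx": 0, "ry": 0, "rz": 0}
    - {"tx": -20, "ty": 2, "tz": 0, "rx": 0, "ry": 0, "rz": 0}
    - {"tx": -20, "ty": 2, "tz": 0, "rx": 0, "ry": 0, "rz": 0}
    - {"tx": -20, "ty": 2, "tz": 10, "rx": 0, "ry": 0, "rz": 0}
    - {"tx": -30, "ty": 3, "tz": 30, "rx": 0, "ry": 0, "rz": 0}
    - {"tx": -40, "ty": 20, "tz": 30, "rx": 0, "ry": 0, "rz": 0}
    - {"tx": -20, "ty": 40, "tz": 20, "rx": 0, "ry": 0, "rz": 0}
    - {"tx": 0, "ty": 45, "tz": 10, "rx": 0, "ry": 0, "rz": 0}
    - {"tx": 0, "ty": 45, "tz": 0, "rx": 0, "ry": 0, "rz": 0}
    - {"tx": 0, "ty": 30, "tz": 0, "rx": 0, "ry": 0, "rz": 0}
    - {"tx": 0, "ty": 0, "tz": 0, "rx": 0, "ry": 0, "rz": 0}
    - {"tx": 0, "ty": 0, "tz": 0, "rx": 0, "ry": 0, "rz": 0}

```text
time: 23.65
tool_pos: [431.5, 60.2, 126.7]
tcp_rot: [-3.141, 0.001, 3.043]
contact_force: [-0.4, -0.3, 0.4]
grip_width: 0.4
finger_force: 0.0
```

```bash
python3 vent.py; python3 - <<'E'
from h import *
x=np.array([np.cos(.1),-np.sin(.1)]);y=np.array([-x[1],x[0]]);E=np.array([412.2,-110.5])
cv2.imwrite("pics/t7.png",bot.capture("top")[:,:,::-1])
for f in("t7","top0"):
    g=cv2.cvtColor(cv2.imread(f"pics/{f}.png"),cv2.COLOR_BGR2GRAY).astype(np.float32);print(f)
    for Y in range(32,0,-3):
        print(Y,[int(cv2.getRectSubPix(g,(1,1),tuple(map(float,proj("top",np.array([*(E+(X+158)*x+Y*y),22]))))) [0,0]) for X in range(-12,52,3)])
E
```

```text
t 23.65 tcp -155.8282509841393 171.7920361338358 F [-0.39679576 -0.27074182  0.35424824]
[(-110, 131), (-107, 126), (-104, 123), (-101, 120), (-98, 117), (-95, 114), (-92, 106), (-89, 102), (-86, 98), (-83, 97), (-80, 96), (-77, 94), (-74, 96), (-71, 101), (-68, 103), (-65, 108), (-62, 113), (-59, 129), (-56, 140), (-53, 146), (-50, 142), (-47, 161), (-44, 173), (-41, 182), (-38, 182), (-35, 177), (-32, 177), (-29, 178), (-26, 177), (-23, 177), (-20, 175), (-17, 173), (-14, 174), (-11, 182), (-8, 182), (-5, 180), (-2, 173), (1, 167), (4, 172), (7, 179), (10, 177), (13, 175), (16, 176), (19, 139), (22, 99), (25, 81), (28, 88), (31, 186), (34, 190), (37, 159), (40, 170), (43, 185), (46, 142), (49, 67), (52, 162), (55, 194), (58, 193), (61, 192), (64, 194), (67, 194), (70, 121), (73, 137), (76, 114), (79, 131), (82, 115), (85, 124), (88, 122)]
t7
32 [74, 140, 149, 149, 140, 90, 72, 87, 97, 96, 98, 99, 97, 90, 90, 90, 89, 81, 80, 85, 88, 78]
29 [149, 158, 153, 161, 160, 142, 113, 104, 125, 142, 166, 168, 164, 156, 157, 163, 165, 162, 164, 168, 172, 95]
26 [196, 185, 173, 174, 174, 167, 1
[... 1483 characters left out ...]
184, 184, 185, 177]
17 [183, 184, 184, 184, 184, 184, 185, 184, 181, 175, 163, 157, 146, 149, 152, 166, 184, 184, 184, 184, 184, 184]
14 [184, 184, 183, 184, 183, 183, 184, 184, 184, 184, 183, 174, 160, 161, 155, 166, 183, 184, 183, 184, 184, 184]
11 [184, 184, 184, 184, 184, 184, 184, 185, 184, 185, 184, 184, 180, 177, 170, 175, 184, 183, 183, 184, 184, 184]
8 [183, 184, 184, 184, 184, 184, 184, 184, 184, 184, 184, 184, 184, 184, 183, 184, 184, 183, 183, 183, 183, 184]
5 [183, 183, 183, 184, 184, 184, 184, 183, 184, 184, 183, 183, 183, 183, 184, 183, 183, 184, 184, 183, 184, 184]
2 [183, 183, 184, 183, 184, 184, 183, 185, 184, 183, 184, 183, 183, 184, 184, 184, 183, 183, 183, 183, 184, 183]
```

The pawl looks the same as it did at rest at the start, and the module's rear is right behind it at about x = 30. It is latched and nothing touches it, so I'm handing in.

```bash
python3 -c "
from plant import bot
print(bot.close_job())"
```

```text
the job is handed in; nothing more can be done
None
```

The big white power module is docked and the job is handed in: the pawl is shut behind the module, the arm is clear of it, the push stayed under about 13 N, and I kept clear of the slim and short modules (not re-measured at the end); no verdict came back.

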